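Line up the kiln props by height

TASK

Stand the four kiln props (the plain clay tubes) upright on the wooden board, one centred in each ring mark, in order of height, with the tallest at the end next to the dark clay lump and the shortest at the other end. Leave the clay lump, the green-lidded jar at the board's other end, the little clear jar and the clay animal where they are.

Things in the scene. Friction and masses are not known exactly. Their poses are not given: they have to be found in the camera images.
- prop_40: the shortest of four kiln props: plain buff fired-clay tubes, 36 mm outside and 20 mm inside diameter, alike but for height; this one is 40 mm high, 56 g (give or take 40 %), loose and standing upright on the bench. Origin: centre of its underside; z up along the tube.
- prop_65: the second shortest of four kiln props: plain buff fired-clay tubes, 36 mm outside and 20 mm inside diameter, alike but for height; this one is 65 mm high, 91 g (give or take 40 %), loose and standing upright on the bench. Origin: centre of its underside; z up along the tube.
- prop_90: the second tallest of four kiln props: plain buff fired-clay tubes, 36 mm outside and 20 mm inside diameter, alike but for height; this one is 90 mm high, 126 g (give or take 40 %), loose and standing upright on the bench. Origin: centre of its underside; z up along the tube.
- prop_115: the tallest of four kiln props: plain buff fired-clay tubes, 36 mm outside and 20 mm inside diameter, alike but for height; this one is 115 mm high, 161 g (give or take 40 %), loose and standing upright on the bench. Origin: centre of its underside; z up along the tube.
- board: flat wooden sorting board, 85 mm (its x) by 350 mm (its y) and 12 mm thick, fixed to the bench, lying roughly crosswise in front of the robot, yaw up to 0.2 rad. Origin: centre of its underside; z up. On its flat top, along its y axis, are four flat dark ring marks (inside diameter 60 mm, no recess), centres at x = 0 and y = -120, -40, +40 and +120 mm in the board's frame, 12 mm above its origin.
- jar_small: small glass jar with a green lid, 54 mm diameter, 92 mm high, loose; stands on the bench just beyond one end of the board, the short end. Bystander (other jars at the back of the bench are scenery). Origin: centre of its underside.
- clay_lump: dark lump of dry clay, 78 x 96 mm and 53 mm high, loose; lies on the bench just beyond one end of the board, about 235 mm from the board's centre along the board's +y or -y axis. It shows which is the tall end; it stays where it is. Origin: centre of its underside.
- spice_jar: small clear jar of cream oxide with a pale lid, 45 mm diameter, 80 mm high, loose, standing in the row among the props. Bystander. Origin: centre of its underside.
- clay_whistle: small brown clay animal, 30 x 46 mm and 46 mm high, loose, standing in the row among the props. Bystander. Origin: on its underside, about its middle.
Things that resemble listed ones, but are neither listed nor needed, are in the scene too. What is shaped like the prop_90 but purple or red is not meant.

How it is judged:
By the outcome, as a careful person would: the job done as asked, in the order asked, and still so for the second after the job is handed in, with the robot touching nothing.
It also fails if it takes over 106 s, if anything falls off the work surface, if the arm or the gripper's body presses on something with over 40 N, if the wrist force passes 120 N, or if a joint passes its speed limit or range.

ROBOT

A 7-joint arm with a two-finger parallel gripper is mounted at the origin on a cart in front of the work surface, level with it; the furniture and walls round the work are solid. World frame = base frame: x ahead of the robot, y to its left, z up, the work surface at z = 0. Lengths are in mm, angles in rad, forces in N, time in s.
With the tool pointing down it reaches from about 425 to 825 mm from the base axis. Payload 3.6 kg.
Tool frame: the origin (TCP) lies midway between the tips of the shut fingers; the grasp point (between the pads) lies 19 mm behind it; z points along the fingers, y is the line along which they close (so a half turn about z gives the same grasp; the last joint's range is limited). The gripper opens to 85 mm and grips with 20 to 120 N. Pads are 22 mm wide; open, the fingers measure 114 mm over their backs; the gripper's body (76 mm by 85 mm) begins 54 mm behind the grasp point. The pads swing forward as they close: fully open they stand 13 mm farther back than shut.
Start: joints at [1.242, 0.615, -0.013, 1.423, 0.008, 1.103, -0.04], TCP at [193.838, -620.395, 231.297] pointing down, gripper open.
Joint ranges: [-3.12, 3.12], [-0.3, 2.06], [-1.34, 1.32], [0.26, 2.42], [-1.36, 4.5], [0.01, 1.98], [-2.84, 2.84]. Speed limits (rad/s): [2.79, 2.79, 3.14, 3.14, 3.14, 3.14, 3.14].

INTERFACE

Orientations are given as a unit quaternion [w, x, y, z].
In Python, from plant import manip gives the robot as it stands. The module is installed in compiled form; this text tells all that it offers.
- The arm moves only by the tool apply_moves, never from a script. Its argument "series" is a list that holds one entry, the list of rows, each a list of 5 numbers: the finger opening in mm, from 0 to 85.4, then the shift along the tool's x, y, z in units of 30 mm (1.0 is 30 mm), then the turn about the tool's z in units of 5 degrees (1.0 is 5 degrees). A call has 1 to 10 rows; each row shifts and turns the commanded pose from where the row before left it, along the tool's axes as they then stand; what a row does not reach is not made up. A row lasts 1/12 s, in which the tool goes at most 41.7 mm and 7.16 degrees, less where a joint would pass 70% of its speed; a pose out of reach is approached as far as the arm can. A call is refused whole if a number of a shift passes 1 or a number of a turn 1, either way. A call with a gripper value outside its range is refused whole. The fingers move at their own pace and stop on an object; "force" is the grip in N (left out, the last holds). Time passes only in rows, so rows that do not move let the fingers close. It gives the time, the measured TCP pose, the force, the opening and the grip force at its end, in the units of the state.
- manip.get_state(): the state, without advancing time (a new reading comes with each control period).
- manip.grab_frame(name): name is "scene" or "side" or "wrist"; returns (picture, depth): 420x560x3 uint8, red, green, blue; 420x560 float32, mm along the optical axis (not along the pixel's ray), 0 where there is no reading.
- manip.get_calibration(name): a dict with "vertical_fov" (degrees; the focal length in pixels is half the picture's height over the tangent of half this angle, whatever the lens; pixels are square), "cx", "cy" (the principal point, pixels), "R" (3x3) and "t" (3): a world point X has camera coordinates R X + t; the wrist camera has in their place "tool_from_camera" (4x4, takes a point from camera to tool coordinates, whose origin is the TCP and whose axes are the flange's). Camera axes: x right, y down, z forward; pixel columns grow to the right and rows downward; lengths in mm; the calibration is good to about 2 mm. A picture is of the moment at which its call begins: read the wrist's pose just before it. get_calibration takes no time and is no camera call.
- manip.close_job(): hands the job in; it is judged then, once.
Trained networks look in the newest picture that a camera, given by its name, has taken for a name from the list of things; names that differ only in an ending like _2 or _b are one class to them, and where a whole thing is asked for, a point or a joint stands for the part that bears it (a point fixed in the world has none). Each returns a list of dicts, best first, with "confidence" (0 to 1); they miss things now and then, are a little off and sometimes report something else, mostly with a low value. They report only what shows in the picture. A call takes as long as a camera call. They do not tell look-alikes from the thing itself.
- manip.search_frame(camera, label): "extent" ([centre column, centre row, width, height] in pixels, round what is visible of it).
- manip.masks_of(camera, label): "pixels" (420x560 bool, what is visible of it) and "extent" ([centre column, centre row, width, height] in pixels, round what is visible of it).
The state is a dict: "t": time; "qpos": joint angles; "joint_velocities": joint speeds; "tau": joint torques, N m; "tcp_pos": TCP position; "tool_rot": TCP orientation; "contact_force": force on the tool from outside, world axes, zero at the start; "moment": the same for the moment, N m; "finger_gap": opening from 0.0 (shut) to 1.0 (fully open); "finger_force": force on a finger pad.
Only numpy, scipy, OpenCV 4.12 (cv2) and the standard library are available. Lean on these libraries where they do the work, as an engineer would, in place of code of your own. Each camera call takes 0.05 s, during which the arm holds its last target. There are 200 camera calls.

## Working session

There is one attempt and no reset: what is moved stays moved. The work goes in short steps, Python scripts to look and compute and a tool call to move; the robot and the scene stay as the last step left them, time stands still between calls to the robot, and variables do not carry over. Pictures are saved under pics/ and viewed, at most 14 in all, crops included, and the job is handed in when it is done.

Besides the shell and the picture viewer there is one more tool, called as name(argument=value, ...) on one line, values as JSON. apply_moves: Moves the arm, as the interface text tells. Its arguments: {"type":"object","properties":{"series":{"type":"array"},"force":{"type":"number"}},"required":["series"]}

```bash
mkdir -p pics; python3 - <<'E'
from plant import manip
import cv2,numpy as np
print(manip.get_state())
for n in("scene","side"):
    p,d=manip.grab_frame(n); cv2.imwrite(f"pics/{n}0.png",p[:,:,::-1]); np.savez(f"{n}0.npz",p=p,d=d)
    print(n,manip.get_calibration(n))
    for l in("prop_40","prop_65","prop_90","prop_115","board","jar_small","clay_lump","spice_jar","clay_whistle"):
        if n=="scene": print(l,[(np.round(r["extent"]).tolist(),round(r["confidence"],2)) for r in manip.search_frame(n,l)])
E
```

```text
{'t': 0.0, 'qpos': array([ 1.24147222,  0.61591064, -0.0126148 ,  1.42492696,  0.00811892,
        1.10338835, -0.04039837]), 'joint_velocities': array([ 1.09038683e-03, -1.50062894e-03, -1.04843794e-03, -4.40707597e-06,
       -6.51418784e-04, -6.35726196e-04, -1.59749388e-04]), 'tau': array([-1.83971465e-04, -4.69217920e+01,  2.59239748e-01, -1.71037120e+01,
        1.00191822e-02,  9.51608294e-03,  2.19997332e-05]), 'tcp_pos': array([ 193.61310734, -619.68441958,  230.13442635]), 'tool_rot': array([-1.27211151e-03,  9.88552549e-01,  1.50871434e-01, -2.22195485e-04]), 'contact_force': array([-0.03307604, -0.25930498,  0.26418684]), 'moment': array([-0.02695878, -0.03049771, -0.00287429]), 'finger_force': 0.0, 'finger_gap': 1.0007066882584978}
scene {'vertical_fov': 50.72402186612521, 'cx': 280.51960516555835, 'cy': 210.70531980489133, 'R': array([[-0.79920329, -0.60102965,  0.0061205 ],
       [-0.4817701 ,  0.6344658 , -0.60444249],
       [ 0.35940461, -0.4860211 , -0.79662526]]), 't': array([ 443.48701469,  247.20186442, 1028.41473115])}
prop_40 [([270.0, 262.0, 18.0, 32.0], 0.9
[... 624 characters left out ...]
0.67)]
prop_115 [([270.0, 262.0, 18.0, 32.0], 0.92), ([205.0, 313.0, 22.0, 31.0], 0.87), ([244.0, 336.0, 15.0, 30.0], 0.83), ([230.0, 292.0, 15.0, 29.0], 0.8), ([377.0, 152.0, 13.0, 20.0], 0.69), ([307.0, 230.0, 18.0, 38.0], 0.67)]
board [([257.0, 205.0, 87.0, 100.0], 0.96)]
jar_small [([211.0, 257.0, 25.0, 33.0], 0.91)]
clay_lump []
spice_jar [([340.0, 172.0, 16.0, 27.0], 0.74)]
clay_whistle []
side {'vertical_fov': 42.52156968822693, 'cx': 274.9904657143944, 'cy': 206.24423120765394, 'R': array([[ 0.99989817,  0.01262164,  0.00665855],
       [ 0.0120706 , -0.49916216, -0.86642451],
       [-0.007612  ,  0.86641666, -0.49926368]]), 't': array([-552.34828089,   52.02171433, 1382.43630158])}
```

View pics/scene0.png

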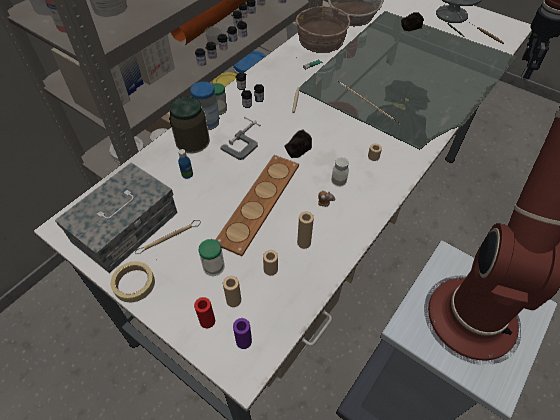

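View pics/side0.png

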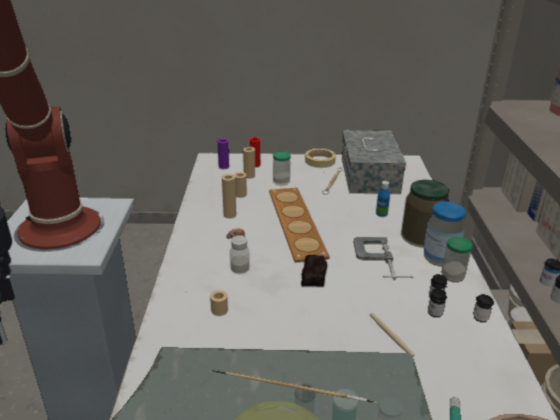

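The scene view shows prop_40 at (375,152), spice jar at (340,172), whistle at (326,198), prop_115 at (306,230), prop_65 at (270,262), prop_90 at (231,292). The board runs from the lump (298,143) to the green jar (211,256). Red and purple tubes are decoys. The side view agrees.

```bash
cat > h.py <<'E'
import numpy as np,cv2
from scipy.optimize import least_squares
from plant import manip
def cloud(d,c):
    f=d.shape[0]/2/np.tan(np.radians(c["vertical_fov"])/2)
    v,u=np.indices(d.shape); X=np.stack([(u-c["cx"])*d/f,(v-c["cy"])*d/f,d],-1)
    return X if "R" not in c else (X-c["t"])@c["R"]
def circ(P,r,c0):
    f=lambda c:np.hypot(P[:,0]-c[0],P[:,1]-c[1])-r
    return least_squares(f,c0,loss="soft_l1",f_scale=1.5).x
E
python3 - <<'E'
from h import *
boxes={"scene":dict(p40=(375,152,16,22),spice=(340,172,18,28),whis=(326,198,18,18),p115=(306,230,19,40),p65=(270,262,18,28),p90=(231,292,18,32),lump=(298,143,30,30),jar=(211,256,26,34),red=(204,313,22,30),purple=(242,334,20,30)),
"side":dict(p40=(219,303,22,24),spice=(240,254,22,36),whis=(236,234,20,14),p115=(229,196,18,44),p65=(240,185,15,26),p90=(249,163,15,32),lump=(315,270,26,32),jar=(282,167,20,30),red=(255,152,14,30),purple=(223,153,14,30))}
for n in boxes:
    z=np.load(n+"0.npz"); W=cloud(z["d"],manip.get_calibration(n))
    for k,(u,v,w,h) in boxes[n].items():
        P=W[v-h//2:v+h//2+1,u-w//2:u+w//2+1].reshape(-1,3); H=np.percentile(P[:,2],97)
        P=P[(P[:,2]>12)&(P[:,2]<200)]; m=np.median(P,0)[:2]; P=P[np.hypot(*(P[:,:2]-m).T)<70]
        r={"p":18,"s":22.5,"j":27,"r":18}.get(k[0])
        # side surface only (below the rim)
        S=P[P[:,2]<H-6]
        c=circ(S,r,S[:,:2].mean(0)+([20,-20] if 0 else 0)) if r else P[:,:2].mean(0)
        T=P[P[:,2]>H-5][:,:2].mean(0)
        print(n,k,"H",H.round(),"c",c.round(1),"topmean",T.round(1),len(S), "ext",P.min(0).round()[:2],P.max(0).round()[:2])
    p=z["p"].astype(int)
    r=manip.masks_of(n,"board"); 
    for q in r[:1]:
        P=W[q["pixels"]]; P=P[abs(P[:,2]-12)<7]
        print(n,"board",q["confidence"],len(P),P[:,2].mean(),cv2.minAreaRect(P[:,:2].astype(np.float32)), P[:,:2].mean(0))
E
```

```text
scene p40 H 41.0 c [ 441.  -312.8] topmean [ 439.8 -311.8] 88 ext [ 422. -331.] [ 457. -291.]
scene spice H 81.0 c [ 473.2 -170.7] topmean [ 471.4 -166.4] 258 ext [ 449. -185.] [ 493. -144.]
scene whis H 45.0 c [455.4 -68.9] topmean [457.1 -70.8] 85 ext [435. -86.] [476. -57.]
scene p115 H 116.0 c [429.2  67.2] topmean [428.4  68.2] 354 ext [411.  50.] [446.  88.]
scene p65 H 66.0 c [450.1 181.4] topmean [449.9 182.2] 187 ext [432. 164.] [467. 201.]
scene p90 H 91.0 c [468.6 300.4] topmean [467.5 301.4] 272 ext [450. 283.] [486. 320.]
scene lump H 51.0 c [ 633.4 -192.6] topmean [ 640.4 -195.7] 343 ext [ 609. -248.] [ 672. -152.]
scene jar H 94.0 c [567.  261.5] topmean [565.3 262.8] 372 ext [538. 207.] [592. 290.]
scene red H 91.0 c [482.9 376.6] topmean [481.3 377.7] 288 ext [464. 360.] [500. 395.]
scene purple H 91.0 c [385.4 362.8] topmean [384.5 364.1] 275 ext [367. 345.] [402. 381.]
scene board 0.63 3076 12.177860591270115 ((604.1983642578125, 34.38665771484375), (86.75328826904297, 351.92291259765625), 10.86449146270752) [599.54246848  48.25365512]
side p40 H 41.0 c [ 440.5 -31
[... 405 characters left out ...]
156.] [467. 201.]
side p90 H 89.0 c [468.2 301.8] topmean [467.9 297.3] 262 ext [450. 277.] [489. 357.]
side lump H 51.0 c [ 638.5 -218.9] topmean [ 642.  -201.8] 506 ext [ 613. -249.] [ 670. -163.]
side jar H 91.0 c [563.7 216.4] topmean [565.7 257.1] 406 ext [540. 228.] [592. 287.]
side red H 89.0 c [487.5 344.9] topmean [480.4 353.7] 191 ext [467. 290.] [498. 400.]
side purple H 88.0 c [385.  363.3] topmean [384.8 360.1] 242 ext [366. 337.] [403. 383.]
side board 0.64 2260 11.072144448368086 ((603.8424072265625, 31.206222534179688), (85.51791381835938, 351.24200439453125), 11.6212739944458) [606.53092224  13.01324732]<stdin>:13: RuntimeWarning: Mean of empty slice.
  ret = um.true_divide(
```

Located. I'll work in board axes (tool x = board y, tool y = board x), with yaw 11.2° and the board centre at (604,33). First the turn, then the move above prop_40.

apply_moves(series=[[[85, 0, 0, 0, -1], [85, 0, 0, 0, -1], [85, 0, 0, 0, -1], [85, 0, 0, 0, -1], [85, 0, 0, 0, -1], [85, 0, 0, 0, -1], [85, 0, 0, 0, -1], [85, 0, 0, 0, -1], [85, 0, 0, 0, -1], [85, 0, 0, 0, -1]]], force=40)

```text
t: 1.48
tcp_pos: [193.7, -620.4, 231.3]
tool_rot: [-0.0, 0.831, 0.556, -0.0]
contact_force: [0.2, 0.3, 0.1]
finger_gap: 0.992
finger_force: 0.0
```

apply_moves(series=[[[85, 0, 0, 0, -1], [85, 0, 0, 0, -1], [85, 0, 0, 0, -1], [85, 0, 0, 0, -1], [85, 0, 0, 0, -1], [85, 0, 0, 0, -1], [85, 0, 0, 0, -0.76], [85, 0, 0, 0, 0], [85, 0, 0, 0, 0]]])

```text
t: 2.23
tcp_pos: [193.6, -620.5, 231.3]
tool_rot: [-0.0, 0.636, 0.772, 0.0]
contact_force: [-0.2, -0.5, -1.0]
finger_gap: 0.993
finger_force: 0.0
```

apply_moves(series=[[[85, 0.8, 0.95, 0, 0], [85, 0.8, 0.95, 0, 0], [85, 0.8, 0.95, 0, 0], [85, 0.8, 0.95, 0, 0], [85, 0.8, 0.95, 0, 0], [85, 0.8, 0.95, 0, 0], [85, 0.8, 0.95, 0, 0], [85, 0.8, 0.95, 0, 0], [85, 0.8, 0.95, 0, 0], [85, 0.8, 0.95, 0, 0]]])

```text
t: 3.07
tcp_pos: [428.0, -328.4, 231.7]
tool_rot: [0.0, 0.636, 0.772, -0.0]
contact_force: [-0.7, 0.0, -0.2]
finger_gap: 0.994
finger_force: 0.0
```

```bash
cat >> h.py <<'E'
C=np.array([604,32.8]);A=np.radians(11.2)
def toB(p): d=np.asarray(p)[:2]-C; return np.array([-np.sin(A)*d[0]+np.cos(A)*d[1], np.cos(A)*d[0]+np.sin(A)*d[1]])
T=dict(p40=(440.8,-313),p115=(429.2,68),p65=(450,181.6),p90=(468.4,301))
def where(name=None,by=None):
    s=manip.get_state(); w,x,y,z=s["tool_rot"]
    head=np.degrees(np.arctan2(2*(x*y+w*z),1-2*(y*y+z*z)))
    t=toB(T[name]) if name else np.array([by,0.])
    print("t",s["t"],"tcp",s["tcp_pos"].round(1),"tilt",np.round([w,z],4),"head-101.2:",round(head-101.2,2),"gap",s["finger_gap"].round(3),"F",s["contact_force"].round(1))
    print("units x,y to go:",((t-toB(s["tcp_pos"]))/30).round(3),"z",s["tcp_pos"][2]/30)
E
python3 -c "
from h import *
where('p40');print({k:toB(v).round(1) for k,v in T.items()})"
```

```text
Traceback (most recent call last):
  File "h.py", line 18, in where
    print("t",s["t"],"tcp",s["tcp_pos"].round(1),"tilt",np.round([w,z],4),"head-101.2:",round(head-101.2,2),"gap",s["finger_gap"].round(3),"F",s["contact_force"].round(1))
                                                                                                                  ^^^^^^^^^^^^^^^^^^^^^
AttributeError: 'float' object has no attribute 'round'
```

```bash
sed -i 's/s\["finger_gap"\].round(3)/round(s["finger_gap"],3)/' h.py
python3 -c "
from h import *
where('p40');print({k:toB(v).round(1) for k,v in T.items()})"
```

```text
t 3.0667 tcp [ 428.  -328.4  231.7] tilt [ 0.0004 -0.0001] head-101.2: -0.16 gap 0.994 F [-0.7  0.  -0.2]
units x,y to go: [0.421 0.518] z 7.723264362296532
{'p40': array([-307.5, -227.3]), 'p115': array([  68.5, -164.6]), 'p65': array([ 175.9, -122.2]), 'p90': array([289.4, -80.9])}
```

apply_moves(series=[[[85, 0.42, 0.53, 0, 0], [85, 0, 0, 1, 0], [85, 0, 0, 1, 0], [85, 0, 0, 1, 0], [85, 0, 0, 1, 0], [85, 0, 0, 1, 0], [85, 0, 0, 1, 0], [85, 0, 0, 0.8, 0], [85, 0, 0, 0.4, 0], [85, 0, 0, 0.05, 0]]])

```text
t: 3.9
tcp_pos: [438.7, -313.5, 11.3]
tool_rot: [-0.003, 0.636, 0.772, -0.001]
contact_force: [-0.7, -0.4, -0.3]
finger_gap: 0.998
finger_force: 0.0
```

apply_moves(series=[[[20, 0, 0, 0, 0], [20, 0, 0, 0, 0], [20, 0, 0, 0, 0], [20, 0, 0, 0, 0], [20, 0, 0, 0, 0], [20, 0, 0, 0, 0], [20, 0, 0, 0, 0], [20, 0, 0, 0, 0]]])

```text
t: 4.57
tcp_pos: [441.0, -315.0, 15.3]
tool_rot: [0.001, 0.635, 0.772, 0.0]
contact_force: [-0.7, -1.2, 6.1]
finger_gap: 0.403
finger_force: 39.8
```

```bash
python3 -c "
from h import *
where('p40');where(by=120)"
```

```text
t 4.5667 tcp [ 441.  -315.    15.3] tilt [0.0013 0.    ] head-101.2: -0.06 gap 0.403 F [-0.7 -1.2  6.1]
units x,y to go: [0.065 0.005] z 0.5097851573917965
t 4.5667 tcp [ 441.  -315.    15.3] tilt [0.0013 0.    ] head-101.2: -0.06 gap 0.403 F [-0.7 -1.2  6.1]
units x,y to go: [14.316  7.58 ] z 0.5097851573917965
```

apply_moves(series=[[[20, 0, 0, -0.5, 0], [20, 0, 0, -0.9, 0], [20, 0, 0, -0.9, 0], [20, 0, 0, -0.9, 0], [20, 0, 0, -0.9, 0], [20, 0, 0, -0.9, 0], [20, 0.5, 0.3, 0, 0], [20, 0.95, 0.5, 0, 0], [20, 0.95, 0.5, 0, 0], [20, 0.95, 0.5, 0, 0]]])

```text
t: 5.4
tcp_pos: [473.6, -204.5, 164.3]
tool_rot: [0.0, 0.636, 0.772, 0.0]
contact_force: [0.4, 0.8, -0.5]
finger_gap: 0.403
finger_force: 40.2
```

apply_moves(series=[[[20, 0.95, 0.5, 0, 0], [20, 0.95, 0.5, 0, 0], [20, 0.95, 0.5, 0, 0], [20, 0.95, 0.5, 0, 0], [20, 0.95, 0.5, 0, 0], [20, 0.95, 0.5, 0, 0], [20, 0.95, 0.5, 0, 0], [20, 0.95, 0.5, 0, 0], [20, 0.95, 0.5, 0, 0], [20, 0.95, 0.5, 0, 0]]])

```text
t: 6.23
tcp_pos: [565.8, 104.6, 164.0]
tool_rot: [0.0, 0.635, 0.772, -0.0]
contact_force: [0.7, 0.5, -0.7]
finger_gap: 0.405
finger_force: 40.2
```

apply_moves(series=[[[20, 0.95, 0.5, 0, 0], [20, 0.4, 0.3, 0, 0], [20, 0, 0, 0, 0], [20, 0, 0, 0, 0]]])

```text
t: 6.57
tcp_pos: [581.1, 148.4, 163.7]
tool_rot: [-0.0, 0.634, 0.773, -0.0]
contact_force: [-0.8, -0.9, -1.5]
finger_gap: 0.405
finger_force: 40.2
```

```bash
python3 - <<'E'
from h import *
where(by=118)
p,d=manip.grab_frame("wrist");c=manip.get_calibration("wrist");print(c)
cv2.imwrite("pics/w1.png",p[:,:,::-1])
E
```

```text
t 6.5667 tcp [581.1 148.4 163.7] tilt [-0.0002 -0.0003] head-101.2: 0.06 gap 0.405 F [-0.8 -0.9 -1.5]
units x,y to go: [0.004 0.001] z 5.456125852913372
{'vertical_fov': 67.01255971953232, 'cx': 272.3170572972551, 'cy': 205.6587453109704, 'tool_from_camera': array([[-7.52257622e-04, -9.48887823e-01, -3.15612632e-01,
         8.01692400e+01],
       [ 9.99999660e-01, -6.07653355e-04, -5.56576257e-04,
         6.48715417e-01],
       [ 3.36345358e-04, -3.15612944e-01,  9.48887958e-01,
        -1.42295963e+02],
       [ 0.00000000e+00,  0.00000000e+00,  0.00000000e+00,
         1.00000000e+00]])}
```

View pics/w1.png

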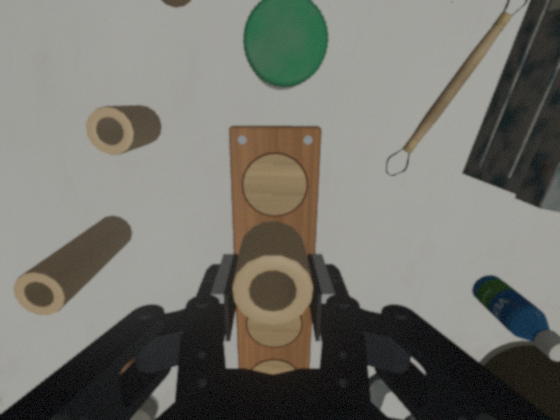

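The wrist view shows the held prop_40 at (273,285), the end ring of the board at (275,184) and the green lid at (286,38). I'll check the ring position from this.

```bash
python3 - <<'E'
from h import *
from scipy.spatial.transform import Rotation as R
s=manip.get_state();c=manip.get_calibration("wrist");M=c["tool_from_camera"]
q=s["tool_rot"];Rt=R.from_quat([*q[1:],q[0]]).as_matrix()
f=210/np.tan(np.radians(c["vertical_fov"])/2)
def px(u,v,z):
    r=Rt@M[:3,:3]@np.array([(u-c["cx"])/f,(v-c["cy"])/f,1]);o=Rt@M[:3,3]+s["tcp_pos"]
    return o+r*(z-o[2])/r[2]
im=cv2.imread("pics/w1.png");hsv=cv2.cvtColor(im,cv2.COLOR_BGR2HSV)
g=cv2.GaussianBlur(cv2.cvtColor(im,cv2.COLOR_BGR2GRAY),(3,3),0)[140:230,232:318]
_,b=cv2.threshold(g,0,255,cv2.THRESH_OTSU)
n,l,st,ce=cv2.connectedComponentsWithStats(b)
for i in range(1,n):
    if st[i,4]>500: 
        u,v=st[i,0]+st[i,2]/2-.5+232,st[i,1]+st[i,3]/2-.5+140
        print(st[i],u,v,px(u,v,12).round(1),toB(px(u,v,12)).round(1))
for u,v in((230,127),(321,127),(275,184)): print(u,v,toB(px(u,v,12)).round(1))
E
```

```text
[  12   15   62   59 2837] 274.5 184.0 [582.6 151.   12. ] [120.1   2. ]
230 127 [173.1 -38.2]
321 127 [173.   43.9]
275 184 [120.1   2.4]
```

apply_moves(series=[[[20, 0, 0.03, 0.9, 0], [20, 0, 0, 0.9, 0], [20, 0, 0, 0.9, 0], [20, 0, 0, 0.8, 0], [20, 0, 0, 0.5, 0], [20, 0, 0, 0.3, 0], [20, 0, 0, 0.2, 0], [20, 0, 0, 0, 0]]])

```text
t: 7.28
tcp_pos: [582.4, 146.4, 28.5]
tool_rot: [0.0, 0.636, 0.772, -0.001]
contact_force: [1.3, -0.1, -0.2]
finger_gap: 0.4
finger_force: 40.2
```

apply_moves(series=[[[70, 0, 0, 0, 0], [70, 0, 0, 0, 0], [70, 0, 0, 0, 0], [70, 0, 0, 0, 0], [70, 0, 0, -0.5, 0], [70, 0, 0, -1, 0], [70, 0, 0, -1, 0], [70, 0, 0, -1, 0], [70, 0, 0, -1, 0]]])

```text
t: 8.03
tcp_pos: [582.2, 148.0, 165.7]
tool_rot: [0.0, 0.635, 0.773, 0.0]
contact_force: [0.4, -0.2, 0.2]
finger_gap: 0.818
finger_force: 0.0
```

apply_moves(series=[[[85, 0.4, -0.8, 0, 0], [85, 0.4, -0.8, 0, 0], [85, 0.4, -0.8, 0, 0], [85, 0.4, -0.8, 0, 0], [85, 0.35, -0.85, 0, 0], [85, 0, 0, 0, 0], [85, 0, 0, 0, 0]]])

```text
t: 8.62
tcp_pos: [450.8, 182.4, 164.6]
tool_rot: [0.0, 0.634, 0.773, 0.0]
contact_force: [1.5, 0.7, -0.6]
finger_gap: 0.998
finger_force: 0.0
```

```bash
python3 - <<'E'
from h import *
where("p65")
n="scene"
p,d=manip.grab_frame(n); cv2.imwrite("pics/s2.png",p[:,:,::-1]); W=cloud(d,manip.get_calibration(n))
P=W.reshape(-1,3);B=np.array([toB(q) for q in P])
m=(np.hypot(B[:,0]-120,B[:,1])<32)&(P[:,2]>20)&(P[:,2]<60)
Q=P[m];H=np.percentile(Q[:,2],95);print(H,toB(circ(Q[Q[:,2]<46],18,Q[:,:2].mean(0))))
E
```

```text
t 8.6167 tcp [450.8 182.4 164.6] tilt [0.0003 0.0003] head-101.2: 0.12 gap 0.998 F [ 1.5  0.7 -0.6]
units x,y to go: [-0.021 -0.03 ] z 5.487454253691435
53.02774311981212 [117.29405542   0.40349722]
```

apply_moves(series=[[[85, -0.02, -0.03, 0.8, 0], [85, 0, 0, 1, 0], [85, 0, 0, 1, 0], [85, 0, 0, 1, 0], [85, 0, 0, 0.5, 0], [85, 0, 0, 0.2, 0], [85, 0, 0, 0, 0]]])

```text
t: 9.25
tcp_pos: [451.6, 180.5, 27.5]
tool_rot: [-0.0, 0.635, 0.772, -0.001]
contact_force: [-0.7, -0.2, 1.1]
finger_gap: 0.996
finger_force: 0.0
```

apply_moves(series=[[[20, 0, 0, 0, 0], [20, 0, 0, 0, 0], [20, 0, 0, 0, 0], [20, 0, 0, 0, 0], [20, 0, 0, 0, 0], [20, 0, 0, 0, 0], [20, 0, 0, 0, 0], [20, 0, 0, 0, 0]]])

```text
t: 9.92
tcp_pos: [451.7, 181.2, 29.9]
tool_rot: [0.001, 0.635, 0.772, 0.001]
contact_force: [-1.1, -0.5, 6.2]
finger_gap: 0.394
finger_force: 40.1
```

apply_moves(series=[[[20, 0, 0, -0.5, 0], [20, 0, 0, -0.9, 0], [20, 0, 0, -0.9, 0], [20, 0, 0, -0.7, 0], [20, -0.5, 0.5, 0, 0], [20, -0.9, 0.8, 0, 0], [20, -0.9, 0.8, 0, 0], [20, -0.9, 0.8, 0, 0], [20, -0.9, 0.8, 0, 0], [20, -0.4, 0.4, 0, 0]]])

```text
t: 10.75
tcp_pos: [601.5, 66.5, 118.5]
tool_rot: [0.002, 0.638, 0.77, -0.0]
contact_force: [0.9, 0.1, -0.4]
finger_gap: 0.401
finger_force: 40.2
```

apply_moves(series=[[[20, 0, 0, 0, 0], [20, 0, 0, 0, 0]]])

```text
t: 10.92
tcp_pos: [597.8, 71.2, 118.2]
tool_rot: [-0.0, 0.636, 0.772, -0.0]
contact_force: [-0.1, -0.3, -0.7]
finger_gap: 0.399
finger_force: 40.2
```

```bash
python3 -c "
from h import *
where(by=40)"
```

```text
t 10.9167 tcp [597.8  71.2 118.2] tilt [-0.0004 -0.0004] head-101.2: -0.2 gap 0.399 F [-0.1 -0.3 -0.7]
units x,y to go: [ 0.039 -0.047] z 3.940857613494534
```

apply_moves(series=[[[20, 0.04, -0.03, 0.6, 0], [20, 0, 0, 0.8, 0], [20, 0, 0, 0.5, 0], [20, 0, 0, 0.4, 0], [20, 0, 0, 0.2, 0], [20, 0, 0, 0, 0]]])

```text
t: 11.42
tcp_pos: [595.4, 74.4, 43.1]
tool_rot: [-0.001, 0.634, 0.773, -0.001]
contact_force: [0.5, 0.2, -0.6]
finger_gap: 0.397
finger_force: 40.4
```

apply_moves(series=[[[70, 0, 0, 0, 0], [70, 0, 0, 0, 0], [70, 0, 0, 0, 0], [70, 0, 0, 0, 0], [70, 0, 0, -0.5, 0], [70, 0, 0, -1, 0], [70, 0, 0, -1, 0], [70, 0, 0, -1, 0], [70, 0, 0, -0.5, 0]]])

```text
t: 12.17
tcp_pos: [598.7, 74.0, 168.3]
tool_rot: [0.002, 0.635, 0.772, 0.003]
contact_force: [0.9, -0.1, 0.5]
finger_gap: 0.82
finger_force: 0.0
```

apply_moves(series=[[[85, 0.8, -0.27, 0, 0], [85, 0.95, -0.3, 0, 0], [85, 0.95, -0.3, 0, 0], [85, 0.95, -0.3, 0, 0], [85, 0.95, -0.3, 0, 0], [85, 0.95, -0.3, 0, 0], [85, 0.95, -0.3, 0, 0], [85, 0.95, -0.3, 0, 0], [85, 0.86, -0.33, 0, 0], [85, 0, 0, 0, 0]]])

```text
t: 13.0
tcp_pos: [464.3, 309.9, 165.1]
tool_rot: [-0.003, 0.631, 0.776, 0.002]
contact_force: [-1.0, 0.5, -0.0]
finger_gap: 0.994
finger_force: 0.0
```

```bash
python3 -c "
from h import *
where('p90')"
```

```text
t 13.0 tcp [464.3 309.9 165.1] tilt [-0.0027  0.0021] head-101.2: 0.59 gap 0.994 F [-1.   0.5 -0. ]
units x,y to go: [-0.317  0.078] z 5.502416959501514
```

apply_moves(series=[[[85, 0, 0, 0, 0], [85, 0, 0, 0, 0], [85, 0, 0, 0, 0]]])

```text
t: 13.25
tcp_pos: [470.2, 300.7, 163.9]
tool_rot: [0.001, 0.636, 0.772, -0.0]
contact_force: [0.8, 0.1, -0.2]
finger_gap: 0.997
finger_force: 0.0
```

```bash
python3 - <<'E'
from h import *
where('p90')
n="scene"
p,d=manip.grab_frame(n); cv2.imwrite("pics/s3.png",p[:,:,::-1]); W=cloud(d,manip.get_calibration(n))
P=W.reshape(-1,3);B=np.array([toB(q) for q in P])
for by,h in((120,52),(40,77)):
    m=(np.hypot(B[:,0]-by,B[:,1])<32)&(P[:,2]>20)&(P[:,2]<h+5)
    Q=P[m];print(np.percentile(Q[:,2],95),toB(circ(Q[Q[:,2]<h-6],18,Q[:,:2].mean(0))))
E
```

```text
t 13.25 tcp [470.2 300.7 163.9] tilt [ 0.0006 -0.0002] head-101.2: -0.2 gap 0.997 F [ 0.8  0.1 -0.2]
units x,y to go: [ 0.023 -0.055] z 5.462428523115023
52.90198327457303 [117.73004513   1.31837742]
78.2752651229101 [42.4365397  -0.27983054]
```

View pics/s3.png

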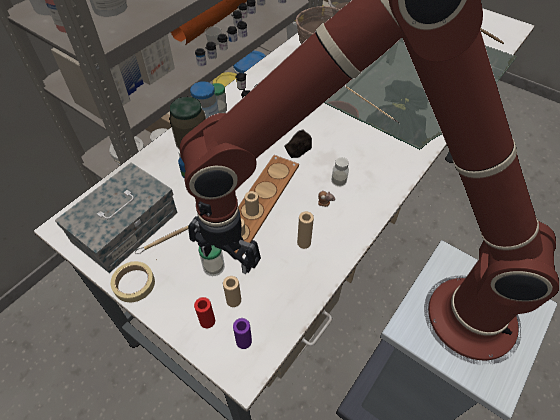

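Two props stand on the board, at (252,204) and hidden behind the hand. prop_90 at (232,291) is next.

apply_moves(series=[[[85, 0.02, -0.05, 0.8, 0], [85, 0, 0, 1, 0], [85, 0, 0, 1, 0], [85, 0, 0, 0.7, 0], [85, 0, 0, 0.4, 0], [85, 0, 0, 0, 0]]])

```text
t: 13.8
tcp_pos: [466.7, 299.9, 44.0]
tool_rot: [-0.0, 0.636, 0.772, -0.003]
contact_force: [-0.4, -0.7, 0.1]
finger_gap: 0.997
finger_force: 0.0
```

apply_moves(series=[[[20, 0, 0, 0, 0], [20, 0, 0, 0, 0], [20, 0, 0, 0, 0], [20, 0, 0, 0, 0], [20, 0, 0, 0, 0], [20, 0, 0, 0, 0], [20, 0, 0, 0, 0], [20, 0, 0, 0, 0]]])

```text
t: 14.47
tcp_pos: [468.4, 303.0, 48.3]
tool_rot: [0.001, 0.635, 0.772, 0.001]
contact_force: [-0.9, -0.1, 7.2]
finger_gap: 0.419
finger_force: 39.9
```

apply_moves(series=[[[20, 0, 0, -0.5, 0], [20, 0, 0, -0.9, 0], [20, 0, 0, -0.9, 0], [20, 0, 0, -0.9, 0], [20, 0, 0, -0.5, 0], [20, -0.4, 0.1, 0, 0], [20, -0.9, 0.2, 0, 0], [20, -0.9, 0.2, 0, 0], [20, -0.9, 0.2, 0, 0], [20, -0.9, 0.2, 0, 0]]])

```text
t: 15.3
tcp_pos: [516.9, 186.9, 156.2]
tool_rot: [-0.0, 0.635, 0.772, -0.002]
contact_force: [0.6, -0.2, -2.0]
finger_gap: 0.42
finger_force: 40.3
```

apply_moves(series=[[[20, -0.9, 0.2, 0, 0], [20, -0.9, 0.2, 0, 0], [20, -0.9, 0.25, 0, 0], [20, -0.9, 0.25, 0, 0], [20, -0.9, 0.25, 0, 0], [20, -0.9, 0.25, 0, 0], [20, -0.9, 0.25, 0, 0], [20, -0.7, 0.15, 0, 0], [20, 0, 0, 0, 0], [20, 0, 0, 0, 0]]])

```text
t: 16.13
tcp_pos: [609.8, -9.0, 155.6]
tool_rot: [-0.001, 0.637, 0.771, -0.002]
contact_force: [-0.3, 0.6, -1.2]
finger_gap: 0.414
finger_force: 40.3
```

apply_moves(series=[[[20, 0, 0, 0, 0], [20, 0, 0, 0, 0]]])

```text
t: 16.3
tcp_pos: [609.8, -4.0, 157.2]
tool_rot: [-0.001, 0.634, 0.773, -0.0]
contact_force: [0.1, -0.4, -2.0]
finger_gap: 0.414
finger_force: 40.3
```

```bash
python3 -c "
from h import *
where(by=-40)"
```

```text
t 16.3 tcp [609.8  -4.  157.2] tilt [-0.0011 -0.0001] head-101.2: 0.09 gap 0.414 F [ 0.1 -0.4 -2. ]
units x,y to go: [-0.093  0.05 ] z 5.2384296635530285
```

apply_moves(series=[[[20, -0.06, 0.05, 0.7, 0], [20, 0, 0, 0.9, 0], [20, 0, 0, 0.7, 0], [20, 0, 0, 0.5, 0], [20, 0, 0, 0.3, 0], [20, 0, 0, 0.15, 0], [20, 0, 0, 0, 0]]])

```text
t: 16.88
tcp_pos: [612.3, -5.6, 60.9]
tool_rot: [-0.0, 0.634, 0.773, 0.0]
contact_force: [-0.8, 1.3, -2.0]
finger_gap: 0.419
finger_force: 40.3
```

apply_moves(series=[[[70, 0, 0, 0, 0], [70, 0, 0, 0, 0], [70, 0, 0, 0, 0], [70, 0, 0, 0, 0], [70, 0, 0, -0.5, 0], [70, 0, 0, -1, 0], [70, 0, 0, -1, 0], [70, 0, 0, -1, 0]]])

```text
t: 17.55
tcp_pos: [612.4, -7.0, 166.5]
tool_rot: [-0.0, 0.635, 0.772, -0.0]
contact_force: [0.5, -0.5, 0.7]
finger_gap: 0.818
finger_force: 0.0
```

apply_moves(series=[[[85, 0.4, -0.6, 0, 0], [85, 0.6, -0.9, 0, 0], [85, 0.6, -0.9, 0, 0], [85, 0.6, -0.9, 0, 0], [85, 0.6, -0.9, 0, 0], [85, 0.5, -0.8, 0, 0], [85, 0.3, -0.5, 0, 0], [85, 0, 0, 0, 0], [85, 0, 0, 0, 0], [85, 0, 0, 0, 0]]])

```text
t: 18.38
tcp_pos: [431.4, 66.8, 165.8]
tool_rot: [0.001, 0.635, 0.772, 0.001]
contact_force: [0.3, 0.8, 0.2]
finger_gap: 0.993
finger_force: 0.0
```

```bash
python3 -c "
from h import *
where('p115')"
```

```text
t 18.3833 tcp [431.4  66.8 165.8] tilt [0.0008 0.0009] head-101.2: -0.1 gap 0.993 F [0.3 0.8 0.2]
units x,y to go: [ 0.054 -0.064] z 5.525925966252021
```

apply_moves(series=[[[85, 0.04, -0.06, 0.8, 0], [85, 0, 0, 0.9, 0], [85, 0, 0, 0.8, 0], [85, 0, 0, 0.5, 0], [85, 0, 0, 0.2, 0], [85, 0, 0, 0, 0], [85, 0, 0, 0, 0]]])

```text
t: 18.97
tcp_pos: [428.9, 67.9, 69.5]
tool_rot: [0.0, 0.635, 0.772, 0.0]
contact_force: [-0.2, -0.7, 0.3]
finger_gap: 0.998
finger_force: 0.0
```

apply_moves(series=[[[20, 0, 0, 0, 0], [20, 0, 0, 0, 0], [20, 0, 0, 0, 0], [20, 0, 0, 0, 0], [20, 0, 0, 0, 0], [20, 0, 0, 0, 0], [20, 0, 0, 0, 0], [20, 0, 0, 0, 0]]])

```text
t: 19.63
tcp_pos: [428.6, 68.0, 70.1]
tool_rot: [0.001, 0.635, 0.772, 0.001]
contact_force: [0.1, -0.3, 6.4]
finger_gap: 0.409
finger_force: 39.4
```

apply_moves(series=[[[20, 0, 0, -0.5, 0], [20, 0, 0, -0.9, 0], [20, 0, 0, -0.9, 0], [20, 0, 0, -0.9, 0], [20, 0, 0, -0.8, 0], [20, 0, 0, 0, 0], [20, -0.4, 0.3, 0, 0], [20, -0.8, 0.7, 0, 0], [20, -0.8, 0.7, 0, 0], [20, -0.8, 0.7, 0, 0]]])

```text
t: 20.47
tcp_pos: [514.6, -1.7, 188.3]
tool_rot: [-0.001, 0.635, 0.773, -0.001]
contact_force: [0.6, 0.4, -2.0]
finger_gap: 0.41
finger_force: 40.4
```

apply_moves(series=[[[20, -0.8, 0.7, 0, 0], [20, -0.8, 0.7, 0, 0], [20, -0.8, 0.7, 0, 0], [20, -0.7, 0.6, 0, 0], [20, -0.38, 0.39, 0, 0], [20, 0, 0, 0, 0], [20, 0, 0, 0, 0], [20, 0, 0, 0, 0]]])

```text
t: 21.13
tcp_pos: [624.4, -84.0, 188.0]
tool_rot: [-0.002, 0.635, 0.773, -0.001]
contact_force: [-0.2, -0.7, -1.4]
finger_gap: 0.412
finger_force: 40.6
```

```bash
python3 -c "
from h import *
where(by=-120)"
```

```text
t 21.1333 tcp [624.4 -84.  188. ] tilt [-0.0017 -0.0007] head-101.2: 0.03 gap 0.412 F [-0.2 -0.7 -1.4]
units x,y to go: [-0.05  0.09] z 6.265244104192126
```

apply_moves(series=[[[20, -0.04, 0.08, 0.8, 0], [20, 0, 0, 0.9, 0], [20, 0, 0, 0.8, 0], [20, 0, 0, 0.5, 0], [20, 0, 0, 0.37, 0], [20, 0, 0, 0.2, 0], [20, 0, 0, 0, 0]]])

```text
t: 21.72
tcp_pos: [627.9, -84.5, 82.8]
tool_rot: [-0.0, 0.634, 0.773, -0.0]
contact_force: [-0.2, 0.2, -1.7]
finger_gap: 0.415
finger_force: 40.5
```

apply_moves(series=[[[70, 0, 0, 0, 0], [70, 0, 0, 0, 0], [70, 0, 0, 0, 0], [70, 0, 0, 0, 0], [70, 0, 0, -0.5, 0], [70, 0, 0, -1, 0], [70, 0, 0, -1, 0], [70, 0, 0, -1, 0], [70, 0, 0, -0.5, 0]]])

```text
t: 22.47
tcp_pos: [630.5, -85.6, 206.8]
tool_rot: [0.003, 0.635, 0.772, 0.002]
contact_force: [1.1, 0.2, -0.3]
finger_gap: 0.818
finger_force: 0.0
```

apply_moves(series=[[[70, -0.8, -0.5, 0, 0], [70, -0.8, -0.5, 0, 0], [70, -0.8, -0.5, 0, 0], [70, -0.8, -0.5, 0, 0], [70, -0.8, -0.5, 0, 0], [70, -0.8, -0.5, 0, 0], [70, -0.8, -0.5, 0, 0], [70, -0.8, -0.5, 0, 0], [70, 0, 0, 0, 0], [70, 0, 0, 0, 0]]])

```text
t: 23.3
tcp_pos: [546.7, -300.1, 202.1]
tool_rot: [0.0, 0.637, 0.771, -0.001]
contact_force: [0.7, 1.1, 0.7]
finger_gap: 0.82
finger_force: 0.0
```

```bash
python3 - <<'E'
from h import *
where('p40')
for n in("scene","side"):
    p,d=manip.grab_frame(n); cv2.imwrite(f"pics/{n}9.png",p[:,:,::-1]); W=cloud(d,manip.get_calibration(n))
    P=W.reshape(-1,3);B=np.array([toB(q) for q in P])
    for by,h in((120,52),(40,77),(-40,102),(-120,127)):
        m=(np.hypot(B[:,0]-by,B[:,1])<30)&(P[:,2]>20)&(P[:,2]<h+5)
        Q=P[m];print(n,by,len(Q),np.percentile(Q[:,2],95),toB(circ(Q[Q[:,2]<h-6],18,Q[:,:2].mean(0))).round(1))
E
```

```text
t 23.3 tcp [ 546.7 -300.1  202.1] tilt [ 0.0002 -0.0005] head-101.2: -0.35 gap 0.82 F [0.7 1.1 0.7]
units x,y to go: [ 0.265 -3.545] z 6.738308707985036
scene 120 220 53.811397828970996 [117.4   0.6]
scene 40 289 78.65968083840768 [42.7 -0.3]
scene -40 360 102.37490068004347 [-42.2   0.5]
scene -120 436 127.94781585781001 [-121.1    1.3]
side 120 40 52.42059349830554 [116.3   1.6]
side 40 90 76.33127846419433 [42.6  0. ]
side -40 113 93.74919142593517 [-40.1   0.8]
side -120 672 126.0843064295334 [-119.5    1.4]
```

View pics/scene9.png

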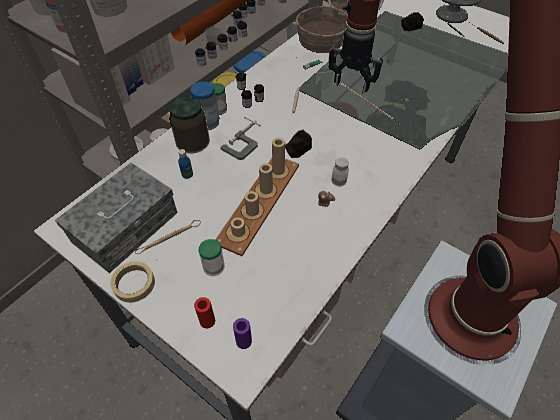

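View pics/side9.png

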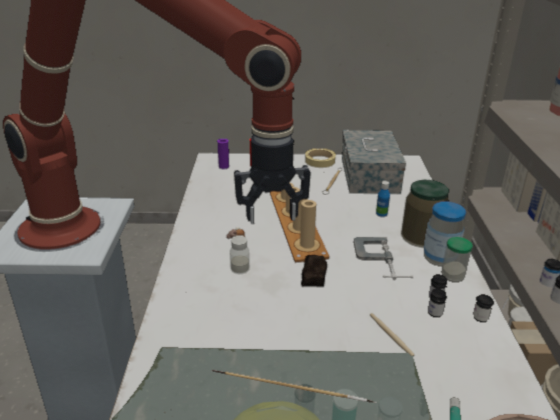

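All four props stand within about 4 mm of their ring centres, in order, with the tallest at (279,157) next to the lump. The bystanders appear where they were, and the arm is clear.

```bash
python3 -c "
from plant import manip
print(manip.close_job())"
```

```text
the job is handed in; nothing more can be done
None
```

The job is handed in: by the last camera measurement the four kiln props stand upright, each within about 4 mm of its ring centre, tallest next to the clay lump down to shortest at the green-lidded jar, with the bystanders looking unmoved in the final pictures.

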